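# Move the succulents to the window tray in the same order

## Task

Move the four potted succulents from the black carrying tray into the four cells of the wooden window tray, keeping their order, which is the only record of which variety is which: the plant next to the carrying tray's handle goes into the cell next to the white tag, the following ones after it in turn, and the one farthest from the handle into the cell farthest from the tag. Keep the plants upright, set each down gently flat in its cell, and let go of them all.

Things in the scene. Friction and masses are not known exactly. Their poses are not given: they have to be found in the camera images.
- rosette: A white ceramic cylinder pot, 52 mm diameter and 55 mm high, filled to the brim, holding a flat green rosette of thick leaves (echeveria), about 48 mm across; 75 mm high over all, about 160 g. Loose. Origin: centre of the pot's underside, z up the pot. The plant stays within the pot's outline seen from above. Pick it by the pot, from above.
- ball: A white ceramic cylinder pot, 52 mm diameter and 55 mm high, filled to the brim, holding one ribbed green ball cactus, about 36 mm across; 80 mm high over all, about 160 g. Loose. Origin: centre of the pot's underside, z up the pot. The plant stays within the pot's outline seen from above. Pick it by the pot, from above.
- columns: A white ceramic cylinder pot, 52 mm diameter and 55 mm high, filled to the brim, holding a group of three stubby upright green columns 13 mm thick and of unequal height; 78 mm high over all, about 160 g. Loose. Origin: centre of the pot's underside, z up the pot. The plant stays within the pot's outline seen from above. Pick it by the pot, from above.
- aloe: A white ceramic cylinder pot, 52 mm diameter and 55 mm high, filled to the brim, holding a star of thin pointed leaves, five spreading and three upright; 79 mm high over all, about 160 g. Loose. Origin: centre of the pot's underside, z up the pot. The plant stays within the pot's outline seen from above. Pick it by the pot, from above.
- coaster_rosette: Round cork coaster on which the rosette plant starts; fixed in the black carrying tray, it stays behind and marks where that plant came from. 68 mm diameter, 5 mm thick. Origin: centre of its underside, 8 mm above the table; x and y as the carrying tray's.
- coaster_ball: Round cork coaster on which the ball plant starts; fixed in the black carrying tray, it stays behind and marks where that plant came from. 68 mm diameter, 5 mm thick. Origin: centre of its underside, 8 mm above the table; x and y as the carrying tray's.
- coaster_columns: Round cork coaster on which the columns plant starts; fixed in the black carrying tray, it stays behind and marks where that plant came from. 68 mm diameter, 5 mm thick. Origin: centre of its underside, 8 mm above the table; x and y as the carrying tray's.
- carry_tray: Black plastic carrying tray, fixed, 364 by 110 mm, rim 18 mm high. Origin: centre of its underside, on the table; x runs along the row to the end with the arched steel handle (at x = 180 mm, 64 mm high), y across. Four coasters at x = -120, -40, 40, 120 mm, their tops 13 mm above the table, hold the plants within 5 mm of centre; the aloe starts on the fourth, unlisted coaster.
- window_tray: Wooden window tray: fixed board 420 by 96 by 10 mm with four empty cells in a row between slats 8 mm high and 5 mm thick. Origin: centre of the board's underside, on the table; x along the row, y across. Cell centres: x = -120, -40, 40 and 120 mm, y = 0; a cell is 75 mm (x) by 80 mm (y) inside, its floor 10 mm above the table.
- tag_block: Fixed wooden block 28 by 60 by 12 mm with an upright blank white tag (40 mm wide, 6 mm thick, top 56 mm above the block's underside), on one end of the window tray's board, 185 mm from the tray's centre on its +x or its -x side (it varies); a plain block is on the other end. Origin: centre of its underside, 10 mm above the table.

How it is judged:
At the end, for the whole second after the job is handed in: Each plant stands released, upright (0.08 rad) and at rest on the floor (4 mm) of its own window-tray cell, within 15 mm of its centre along the row and 16 mm across; the order counted from the tag is the starting order counted from the handle (((x of coaster_rosette in the frame of carry_tray between 0.1 and 0.14 m and horizontal distance between rosette and tag_block between 0.05 and 0.08 m) or (x of coaster_rosette in the frame of carry_tray between 0.02 and 0.06 m and horizontal distance between rosette and tag_block between 0.13 and 0.16 m) or (x of coaster_rosette in the frame of carry_tray between -0.06 and -0.02 m and horizontal distance between rosette and tag_block between 0.21 and 0.24 m) or (x of coaster_rosette in the frame of carry_tray between -0.14 and -0.1 m and horizontal distance between rosette and tag_block between 0.29 and 0.32 m)) and y of rosette in the frame of window_tray between -0.016 and 0.016 m and z of rosette in the frame of window_tray between 0.006 and 0.014 m and angle between each of rosette, ball, columns, aloe's own z axis and vertical below 0.08 rad and linear speed of each of rosette, ball, columns, aloe below 0.02 m/s and angular speed of each of rosette, ball, columns, aloe below 0.2 rad/s and contact force between each of rosette, ball, columns, aloe and the fingers below 0.05 N and ((x of coaster_ball in the frame of carry_tray between 0.1 and 0.14 m and horizontal distance between ball and tag_block between 0.05 and 0.08 m) or (x of coaster_ball in the frame of carry_tray between 0.02 and 0.06 m and horizontal distance between ball and tag_block between 0.13 and 0.16 m) or (x of coaster_ball in the frame of carry_tray between -0.06 and -0.02 m and horizontal distance between ball and tag_block between 0.21 and 0.24 m) or (x of coaster_ball in the frame of carry_tray between -0.14 and -0.1 m and horizontal distance between ball and tag_block between 0.29 and 0.32 m)) and y of ball in the frame of window_tray between -0.016 and 0.016 m and z of ball in the frame of window_tray between 0.006 and 0.014 m and ((x of coaster_columns in the frame of carry_tray between 0.1 and 0.14 m and horizontal distance between columns and tag_block between 0.05 and 0.08 m) or (x of coaster_columns in the frame of carry_tray between 0.02 and 0.06 m and horizontal distance between columns and tag_block between 0.13 and 0.16 m) or (x of coaster_columns in the frame of carry_tray between -0.06 and -0.02 m and horizontal distance between columns and tag_block between 0.21 and 0.24 m) or (x of coaster_columns in the frame of carry_tray between -0.14 and -0.1 m and horizontal distance between columns and tag_block between 0.29 and 0.32 m)) and y of columns in the frame of window_tray between -0.016 and 0.016 m and z of columns in the frame of window_tray between 0.006 and 0.014 m and (horizontal distance between aloe and tag_block between 0.05 and 0.08 m or horizontal distance between aloe and tag_block between 0.13 and 0.16 m or horizontal distance between aloe and tag_block between 0.21 and 0.24 m or horizontal distance between aloe and tag_block between 0.29 and 0.32 m) and y of aloe in the frame of window_tray between -0.016 and 0.016 m and z of aloe in the frame of window_tray between 0.006 and 0.014 m); the robot touches nothing.
It fails at once if a plant is tipped more than about 35 degrees (angle between any of rosette, ball, columns, aloe's own z axis and vertical above 0.6 rad).
It fails at once if a plant is dropped or slammed down (faster than 0.7 m/s close above the tray) ((linear speed of rosette above 0.7 m/s and height (world z) of rosette below 0.04 m) or (linear speed of ball above 0.7 m/s and height (world z) of ball below 0.04 m) or (linear speed of columns above 0.7 m/s and height (world z) of columns below 0.04 m) or (linear speed of aloe above 0.7 m/s and height (world z) of aloe below 0.04 m)).
It also fails if it takes over 99 s, if anything falls off the work surface, if the arm or the gripper's body presses on something with over 40 N, if the wrist force passes 120 N, or if a joint passes its speed limit or range.

## Robot

A 6-joint arm with a two-finger parallel gripper is mounted at the origin on the work surface. World frame = base frame: x ahead of the robot, y to its left, z up, the work surface at z = 0. Lengths are in m, angles in rad, forces in N, time in s.
With the tool pointing down it reaches from about 0.35 to 0.775 m from the base axis. Payload 5.5 kg.
Tool frame: the origin (TCP) lies between the finger pads; the fingertips stand 11 mm ahead of it and the grasp point (between the pads) lies 8 mm behind it (tips_ahead is the distance from the TCP to the fingertips, in m); z points along the fingers, y is the line along which they close (so a half turn about z gives the same grasp; the last joint's range is limited). The gripper opens to 85 mm and grips with 20 to 120 N. Pads are 22 mm wide; open, the fingers measure 114 mm over their backs; the gripper's body (76 mm by 85 mm) begins 54 mm behind the grasp point. The pads swing forward as they close: fully open they stand 13 mm farther back than shut.
Start: joints at [-0.14, 0.313, 0.046, 1.304, 0, 1.431], TCP at [0.575, -0, 0.242] pointing down, gripper open.
Joint ranges: [-2.76, 2.76], [-0.86, 1.69], [-1.03, 1.26], [-2.2, 2.34], [-1.47, 1.5], [-3.14, 3.14]. Speed limits (rad/s): [2.57, 2.57, 3.14, 3.14, 3.14, 3.14].

## Interface

Orientations are given as a unit quaternion [w, x, y, z].
In Python, from workcell import * gives the robot as it stands. The module is installed in compiled form; this text tells all that it offers.
- The arm moves only by the tool jog_arm, never from a script. Its argument "moves" is a list of rows, each an object with "fingers": the closure, from 0 (fully open) to 1 (shut); "slide": the shift along the tool's x, y, z in mm, a list of three; "angular": the turn, a rotation vector about the tool's x, y, z in degrees, a list of three. A call has 1 to 10 rows; each row is the pose to reach, as a shift and turn from the pose commanded when the call began, along the tool's axes at that moment; what a row does not reach only later rows make up. A row lasts 1/12 s, in which the tool goes at most 41.7 mm and 7.16 degrees, less where a joint would pass 70% of its speed; a pose out of reach is approached as far as the arm can. A call with a gripper value outside its range is refused whole. The fingers move at their own pace and stop on an object; "squeeze" is the grip in N (left out, the last holds). Time passes only in rows, so rows that repeat a pose let the fingers close. It gives the time, the measured TCP pose, the force, the opening and the grip force at its end, in the units of the state.
- get_state(): the state, without advancing time (a new reading comes with each control period).
- read_camera(name): name is "scene" or "side" or "wrist"; returns a dict with "color" (384x512x3 uint8, red, green, blue), "fovy" (degrees; the focal length in pixels is half the picture's height over the tangent of half this angle, whatever the lens; pixels are square), "cx", "cy" (the principal point, pixels), "world_from_camera" (4x4, takes a point from camera to world coordinates); the wrist camera has in their place "tool_from_camera" (4x4, takes a point from camera to tool coordinates, whose origin is the TCP and whose axes are the flange's). Camera axes: x right, y down, z forward; pixel columns grow to the right and rows downward; lengths in m; the calibration is good to about 2 mm. A picture is of the moment at which its call begins: read the wrist's pose just before it. There is no depth.
- hand_in(): hands the job in; it is judged then, once.
Trained networks look in a picture, given as the dict that the camera call returned (one of the last four; its "shot" number tells which), for a name from the list of things; names that differ only in an ending like _2 or _b are one class to them, and where a whole thing is asked for, a point or a joint stands for the part that bears it (a point fixed in the world has none). Each returns a list of dicts, best first, with "p" (0 to 1); they miss things now and then, are a little off and sometimes report something else, mostly with a low value. They report only what shows in the picture. A call takes as long as a camera call.
- look_for(target, picture): "point" ([column, row] in pixels, amid what is visible of it).
- tip_of(target, picture): "point" ([column, row] in pixels: a listed point, or the origin of a listed thing).
The state is a dict: "clock": time; "joint_pos": joint angles; "qvel": joint speeds; "tau": joint torques, N m; "tcp_pos": TCP position; "orientation": TCP orientation; "wrist_force": force on the tool from outside, world axes, zero at the start; "ft_torque": the same for the moment, N m; "finger_gap": finger opening in m; "grip_force": force on a finger pad.
Only numpy, scipy, OpenCV 4.12 (cv2) and the standard library are available. Lean on these libraries where they do the work, as an engineer would, in place of code of your own. Each camera call takes 0.05 s, during which the arm holds its last target. There are 200 camera calls.

## Working session

There is one attempt and no reset: what is moved stays moved. The work goes in short steps, Python scripts to look and compute and a tool call to move; the robot and the scene stay as the last step left them, time stands still between calls to the robot, and variables do not carry over. Pictures are saved under pics/ and viewed, at most 14 in all, crops included, and the job is handed in when it is done.

Besides the shell and the picture viewer there is one more tool, called by a JSON object that holds its "method" and its "body", one argument or row to a line. jog_arm: Moves the arm, as the interface text tells. Its arguments: {"type":"object","properties":{"moves":{"type":"array","items":{"type":"object","properties":{"fingers":{"type":"number"},"slide":{"type":"array","items":{"type":"number"}},"angular":{"type":"array","items":{"type":"number"}}}}},"squeeze":{"type":"number"}},"required":["moves"]}

```bash
mkdir -p pics; python3 - <<'E'
from workcell import *
import cv2,numpy as np
s=get_state();print({k:np.round(v,3).tolist() for k,v in s.items()})
ims=[]
for n in ["scene","side","wrist"]:
    p=read_camera(n); cv2.imwrite(f"pics/{n}0.png",p["color"][:,:,::-1])
    print(n,p["fovy"],p["cx"],p["cy"],np.round(p.get("world_from_camera",p.get("tool_from_camera")),3).tolist())
    for t in ["rosette","ball","columns","aloe","carry_tray","window_tray","tag_block","coaster_rosette"]:
        for f in (look_for,tip_of):
            r=f(t,p); print(t,f.__name__,[(np.round(d["point"],1).tolist(),round(d["p"],2)) for d in r[:2]])
E
```

```text
{'clock': 0.0, 'joint_pos': [-0.14, 0.314, 0.045, 1.304, -0.0, 1.431], 'qvel': [0.0, -0.001, 0.001, 0.001, 0.0, -0.001], 'tau': [-0.003, -48.063, 29.853, 0.02, -0.0, -0.0], 'tcp_pos': [0.575, 0.0, 0.241], 'orientation': [-0.001, 0.707, 0.707, -0.001], 'wrist_force': [-0.04, 0.004, -0.23], 'ft_torque': [0.024, -0.048, 0.031], 'grip_force': 0.0, 'finger_gap': 0.086}
scene 48.64992740827351 266.2849461120019 193.85880877201436 [[0.838, 0.36, -0.409, 0.885], [0.545, -0.551, 0.632, -0.552], [0.002, -0.753, -0.658, 0.635], [0.0, 0.0, 0.0, 1.0]]
rosette call [([198.1, 256.9], 0.75)]
rosette call [([198.2, 269.8], 0.77), ([171.5, 240.8], 0.52)]
ball call [([235.0, 280.7], 0.88)]
ball call [([233.8, 292.7], 0.91)]
columns call [([169.0, 228.7], 0.6)]
columns call [([173.0, 237.5], 0.77)]
aloe call [([260.1, 304.7], 0.67), ([231.9, 280.7], 0.15)]
aloe call [([260.4, 314.8], 0.69)]
carry_tray call []
carry_tray call [([215.5, 282.3], 0.66)]
window_tray call [([325.2, 176.3], 0.97), ([168.4, 225.8], 0.52)]
window_tray call [([313.2, 170.4], 0.74)]
tag_block call [([380.8, 201.5], 0.88)]
tag_bloc
[... 1056 characters left out ...]
068906150835 [[0.0, -0.965, -0.263, 0.066], [1.0, 0.0, -0.0, -0.0], [0.0, -0.263, 0.965, -0.131], [0.0, 0.0, 0.0, 1.0]]
rosette call [([205.3, 312.7], 0.94)]
rosette call [([208.2, 310.5], 0.6)]
ball call [([267.0, 312.0], 0.57)]
ball call [([268.7, 312.5], 0.79)]
columns call [([160.5, 304.9], 0.59)]
columns call [([147.3, 298.7], 0.53)]
aloe call [([324.6, 321.5], 0.6)]
aloe call [([320.9, 317.5], 0.79)]
carry_tray call [([246.5, 289.9], 0.56)]
carry_tray call [([239.9, 305.4], 0.58)]
window_tray call [([298.7, 24.6], 0.57)]
window_tray call []
tag_block call [([397.8, 30.9], 0.69)]
tag_block call [([391.3, 35.8], 0.87)]
coaster_rosette call []
coaster_rosette call [([212.5, 306.4], 0.72)]
```

```bash
python3 - <<'E'
import cv2,numpy as np
a=cv2.imread("pics/scene0.png");b=cv2.imread("pics/side0.png")
a=cv2.resize(a[110:350,130:450],None,fx=2.5,fy=2.5,interpolation=2)
cv2.imwrite("pics/sceneA.png",a)
E
```

```text
(no output)
```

View pics/sceneA.png

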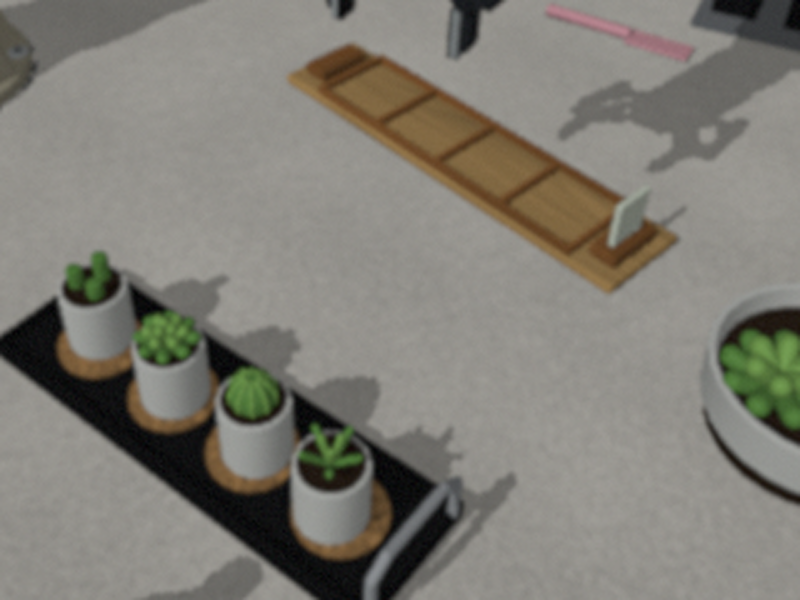

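View pics/side0.png

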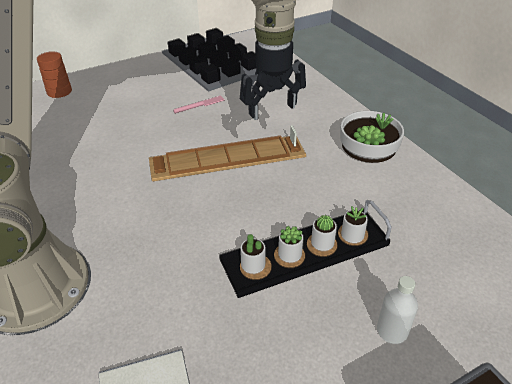

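View pics/wrist0.png

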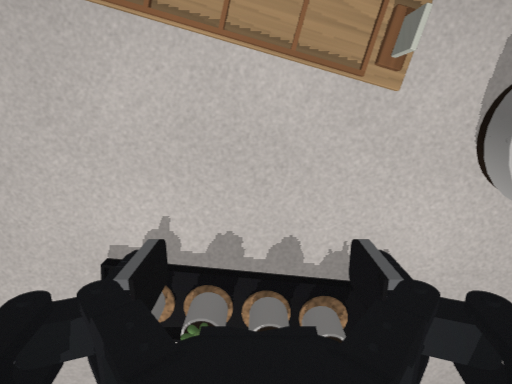

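The views agree: from the handle (right and far end, scene crop about (410,540)) the order is aloe, ball, rosette, columns. The white tag is at the window tray's +x end (crop (628,215), wrist view (410,30)). Next I triangulate.

```bash
cat > h.py <<'E'
from workcell import *
import cv2,numpy as np
from scipy.spatial.transform import Rotation as R
def shot(n):
    s=get_state(); p=read_camera(n)
    if n=="wrist":
        T=np.eye(4);q=s["orientation"];T[:3,:3]=R.from_quat([q[1],q[2],q[3],q[0]]).as_matrix();T[:3,3]=s["tcp_pos"]
        p["W"]=T@np.array(p["tool_from_camera"])
    else: p["W"]=np.array(p["world_from_camera"])
    p["f"]=p["color"].shape[0]/2/np.tan(np.radians(p["fovy"])/2)
    return p
def ray(p,uv):
    d=p["W"][:3,:3]@np.array([(uv[0]-p["cx"])/p["f"],(uv[1]-p["cy"])/p["f"],1.])
    return p["W"][:3,3],d/np.linalg.norm(d)
def onz(p,uv,z):
    o,d=ray(p,uv);return o+d*(z-o[2])/d[2]
def tri(rs):
    A=sum(np.eye(3)-np.outer(d,d) for o,d in rs);b=sum((np.eye(3)-np.outer(d,d))@o for o,d in rs)
    x=np.linalg.solve(A,b);return x,max(np.linalg.norm(np.cross(x-o,d)) for o,d in rs)
def proj(p,X):
    c=np.linalg.inv(p["W"])@np.append(X,1);return np.array([p["cx"]+p["f"]*c[0]/c[2],p["cy"]+p["f"]*c[1]/c[2]])
E
python3 - <<'E'
from h import *
P=[shot("scene"),shot("side")]
for t in ["rosette","ball","columns","aloe","carry_tray","window_tray","tag_block","coaster_rosette","coaster_ball","coaster_columns"]:
    r=[tip_of(t,p) for p in P]
    if all(r):
        for d in r[1][:2]:
            x,e=tri([ray(P[0],r[0][0]["point"]),ray(P[1],d["point"])]);print(t,np.round(x,3),round(e,4))
E
```

```text
rosette [ 0.509 -0.191  0.012] 0.0058
ball [ 0.589 -0.207  0.015] 0.0033
columns [ 0.423 -0.179  0.017] 0.0037
aloe [ 0.658 -0.213  0.009] 0.0007
aloe [ 0.634 -0.171 -0.047] 0.0093
carry_tray [ 0.546 -0.197 -0.005] 0.0047
window_tray [ 0.541  0.198 -0.011] 0.0014
window_tray [ 0.595 -0.102  0.077] 0.1346
tag_block [0.728 0.15  0.   ] 0.0029
tag_block [ 0.63   0.202 -0.254] 0.1627
coaster_rosette [ 0.507 -0.197  0.006] 0.0009
coaster_ball [ 0.584 -0.197  0.003] 0.0006
coaster_columns [ 0.42  -0.186  0.005] 0.0026
```

{"method": "jog_arm", "body": {
  "moves": [
    {"fingers": 0,"slide": [-100,-30,-100]},
    {"fingers": 0,"slide": [-100,-30,-100]},
    {"fingers": 0,"slide": [-100,-30,-100]},
    {"fingers": 0,"slide": [-100,-30,-100]},
    {"fingers": 0,"slide": [-100,-30,-100]},
    {"fingers": 0,"slide": [-100,-30,-100]}
  ]
}}

```text
schema error: expected keys fingers, slide, angular
```

```bash
cat > look.py <<'E'
from h import *
import sys,pickle
n=sys.argv[1];p=shot("wrist");s=get_state();print(s["clock"],s["tcp_pos"],np.abs(s["qvel"]).max())
cv2.imwrite(f"pics/{n}.png",p["color"][:,:,::-1])
q={}
for t in sys.argv[2:]:
    for f,k in ((look_for,"L"),(tip_of,"T")):
        r=f(t,p)
        if r: q[k+t]=r[0]["point"];print(k,t,[(np.round(d["point"],1).tolist(),round(d["p"],2),np.round(onz(p,d["point"],.013)[:2],3).tolist()) for d in r[:2]])
p["det"]=q;pickle.dump(p,open(n+".pkl","wb"))
E
python3 look.py w1 rosette ball columns aloe carry_tray coaster_rosette coaster_ball coaster_columns
```

```text
3.7 [ 5.75064156e-01 -1.50173748e-05  2.42326908e-01] 0.0010489065110652418
L rosette [([204.6, 316.1], 0.9, [0.501, -0.209])]
T rosette [([210.4, 308.2], 0.76, [0.51, -0.197]), ([268.2, 312.5], 0.23, [0.589, -0.203])]
L ball [([266.8, 315.3], 0.85, [0.587, -0.208])]
T ball [([269.6, 310.3], 0.66, [0.591, -0.2])]
L columns [([162.3, 305.3], 0.75, [0.444, -0.192])]
T columns [([146.5, 299.9], 0.73, [0.423, -0.184])]
L aloe [([328.8, 320.9], 0.56, [0.673, -0.217]), ([246.3, 287.3], 0.44, [0.559, -0.164])]
T aloe [([322.2, 319.9], 0.72, [0.664, -0.215]), ([268.4, 309.0], 0.61, [0.589, -0.198])]
L carry_tray [([243.8, 286.4], 0.94, [0.556, -0.163]), ([160.0, 305.1], 0.74, [0.441, -0.192])]
T carry_tray [([238.5, 305.3], 0.85, [0.548, -0.192]), ([267.9, 309.4], 0.38, [0.588, -0.198])]
L coaster_rosette [([206.9, 291.1], 0.69, [0.506, -0.17])]
T coaster_rosette [([209.8, 301.9], 0.97, [0.509, -0.187])]
L coaster_ball [([259.2, 300.6], 0.93, [0.576, -0.185])]
T coaster_ball [([267.2, 312.7], 0.85, [0.587, -0.204]), ([393.5, 38.0], 0.71, [0.721, 0.141])]
L coaster_columns [([168.2, 304.7], 0.6, [0.452, -0.191]), ([213.8, 291.9], 0.36, [0.515, -0.171])]
T coaster_columns [([146.7, 303.0], 0.57, [0.423, -0.188])]
```

View pics/w1.png

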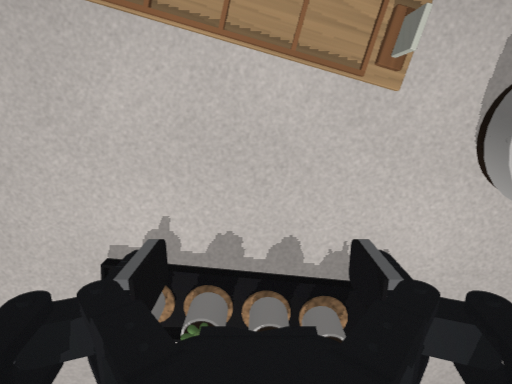

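The move was refused because the angular key was missing, so this view is unchanged. I'll send it again with all three keys.

{"method": "jog_arm", "body": {
  "moves": [
    {"fingers": 0,"slide": [-100,-30,-100],"angular": [0,0,0]},
    {"fingers": 0,"slide": [-100,-30,-100],"angular": [0,0,0]},
    {"fingers": 0,"slide": [-100,-30,-100],"angular": [0,0,0]},
    {"fingers": 0,"slide": [-100,-30,-100],"angular": [0,0,0]},
    {"fingers": 0,"slide": [-100,-30,-100],"angular": [0,0,0]},
    {"fingers": 0,"slide": [-100,-30,-100],"angular": [0,0,0]},
    {"fingers": 0,"slide": [-100,-30,-100],"angular": [0,0,0]}
  ]
}}

```text
clock: 5.08
tcp_pos: [0.5449, -0.0996, 0.3414]
orientation: [-0.001, 0.707, 0.707, -0.0]
wrist_force: [0.4, -0.0, -0.4]
finger_gap: 0.0853
grip_force: 0.0
```

```bash
python3 look.py w2 rosette ball columns aloe
```

```text
5.1333 [ 0.54472809 -0.09915922  0.34095681] 0.01039758594740375
L rosette [([230.9, 223.1], 0.76, [0.501, -0.21]), ([379.3, 6.1], 0.49, [0.707, 0.101])]
T rosette [([234.8, 214.9], 0.92, [0.507, -0.196]), ([285.0, 217.9], 0.26, [0.587, -0.201])]
L ball [([286.7, 227.5], 0.73, [0.591, -0.217])]
T ball [([286.0, 217.2], 0.58, [0.589, -0.199])]
L columns [([178.6, 211.7], 0.76, [0.418, -0.19])]
L aloe [([333.7, 232.9], 0.59, [0.667, -0.226])]
T aloe [([330.7, 227.0], 0.91, [0.662, -0.216])]
```

View pics/w2.png

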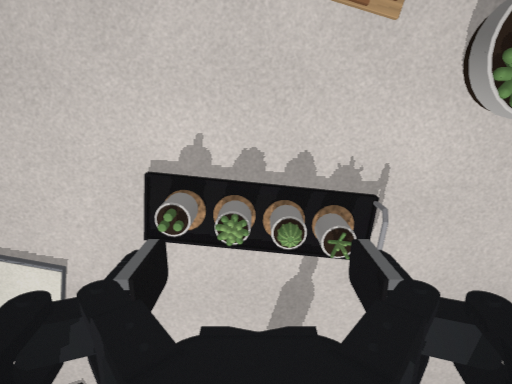

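The four pots are in clear view: rim tops at about (172,219), (233,228), (289,233) and (339,241), with the handle at (381,225) next to the aloe. Next is a second wrist position for stereo, then the window tray.

{"method": "jog_arm", "body": {
  "moves": [
    {"fingers": 0,"slide": [-90,20,-20],"angular": [0,0,0]},
    {"fingers": 0,"slide": [-90,20,-20],"angular": [0,0,0]},
    {"fingers": 0,"slide": [-90,20,-20],"angular": [0,0,0]},
    {"fingers": 0,"slide": [-90,20,-20],"angular": [0,0,0]},
    {"fingers": 0,"slide": [-90,20,-20],"angular": [0,0,0]}
  ]
}}

```text
clock: 5.95
tcp_pos: [0.565, -0.1905, 0.3618]
orientation: [-0.0, 0.708, 0.707, 0.0]
wrist_force: [-0.7, 0.6, -0.5]
finger_gap: 0.0851
grip_force: 0.0
```

```bash
python3 look.py w3
```

```text
6.0 [ 0.56482906 -0.18962428  0.36195644] 0.019158052614136455
```

{"method": "jog_arm", "body": {
  "moves": [
    {"fingers": 0,"slide": [400,-20,0],"angular": [0,0,0]},
    {"fingers": 0,"slide": [400,-20,0],"angular": [0,0,0]},
    {"fingers": 0,"slide": [400,-20,0],"angular": [0,0,0]},
    {"fingers": 0,"slide": [400,-20,0],"angular": [0,0,0]},
    {"fingers": 0,"slide": [400,-20,0],"angular": [0,0,0]},
    {"fingers": 0,"slide": [400,-20,0],"angular": [0,0,0]},
    {"fingers": 0,"slide": [400,-20,0],"angular": [0,0,0]},
    {"fingers": 0,"slide": [400,-20,0],"angular": [0,0,0]},
    {"fingers": 0,"slide": [400,-20,0],"angular": [0,0,0]},
    {"fingers": 0,"slide": [400,-20,0],"angular": [0,0,0]}
  ]
}}

```text
clock: 6.83
tcp_pos: [0.5427, 0.2149, 0.3625]
orientation: [-0.001, 0.705, 0.709, 0.0]
wrist_force: [0.7, -0.2, -0.1]
finger_gap: 0.0855
grip_force: 0.0
```

{"method": "jog_arm", "body": {
  "moves": [
    {"fingers": 0,"slide": [20,0,0],"angular": [0,0,0]},
    {"fingers": 0,"slide": [20,0,0],"angular": [0,0,0]},
    {"fingers": 0,"slide": [20,0,0],"angular": [0,0,0]},
    {"fingers": 0,"slide": [20,0,0],"angular": [0,0,0]}
  ]
}}

```text
clock: 7.17
tcp_pos: [0.5441, 0.2303, 0.3624]
orientation: [0.0, 0.707, 0.708, -0.0]
wrist_force: [0.0, -0.2, 0.5]
finger_gap: 0.0856
grip_force: 0.0
```

```bash
python3 look.py w4 window_tray tag_block
```

```text
7.2167 [0.54447064 0.22968788 0.36248431] 0.01923456494266254
L window_tray [([252.6, 177.3], 0.77, [0.535, 0.191])]
T window_tray [([257.3, 177.5], 0.84, [0.543, 0.19])]
L tag_block [([366.0, 207.2], 0.64, [0.723, 0.14])]
T tag_block [([363.0, 206.5], 0.88, [0.718, 0.142])]
```

View pics/w4.png

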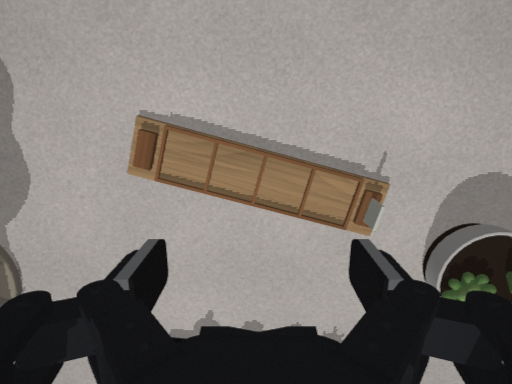

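View pics/w3.png

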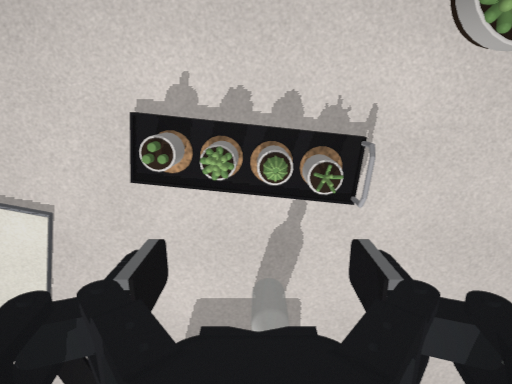

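```bash
cat > fit.py <<'E'
from h import *
import pickle
from scipy.optimize import minimize
V={k:pickle.load(open(k+".pkl","rb")) for k in("w2","w3","w4")}
def big(m):
    n,l,s,_=cv2.connectedComponentsWithStats(m.astype(np.uint8));i=1+s[1:,4].argmax();return (l==i).astype(np.uint8)
# window tray board from wrist, scene, side
def brown(p):
    h=cv2.cvtColor(p["color"],cv2.COLOR_RGB2HSV);return big((h[...,0]>5)&(h[...,0]<25)&(h[...,1]>80)&(h[...,2]>40))
def rect(m):
    c=max(cv2.findContours(m,0,1)[0],key=cv2.contourArea);return cv2.convexHull(c)[:,0]
p=V["w4"];pts=np.array([onz(p,q,.010)[:2] for q in rect(brown(p))],np.float32)
r=cv2.minAreaRect(pts);print("board",np.round(r[0],4),np.round(r[1],4),r[2])
B=cv2.boxPoints(r)
s=shot("scene");cs=rect(brown(s))
for b in B:
    q4=proj(p,[*b,.01]);e=proj(s,[*b,.01]);n=cs[np.linalg.norm(cs-e,axis=1).argmin()]
    print(" corner",np.round(tri([ray(p,q4),ray(s,n)])[0],3))
# pots
def cost(x,views):
    c=0
    for p in views:
        g=p["g"];a=np.linspace(0,2*np.pi,48)
        C=lambda rr,z:np.array([proj(p,[x[0]+rr*np.cos(t),x[1]+rr*np.sin(t),z]) for t in a],np.float32)
        def M(poly):
            m=np.zeros(g.shape,np.uint8);cv2.fillPoly(m,[np.round(poly*16).astype(np.int32)],1,shift=4);return m
        hull=M(cv2.convexHull(np.vstack([C(.026,x[2]),C(.026,x[2]-.055)]))[:,0]);inn=M(C(.023,x[2]))
        near=M(C(.036,x[2])); 
        wall=(hull>0)&(inn==0);out=(cv2.dilate(hull,np.ones((7,7)))>0)&(hull==0)&(p["trayin"]>0)
        c+=-(g[wall].sum())+(1-g[wall]).sum()+2*g[out].sum()+ (g[inn>0]).sum()
    return c
for k in("w2","w3"):
    p=V[k];h=cv2.cvtColor(p["color"],cv2.COLOR_RGB2HSV)
    dark=cv2.morphologyEx(big((h[...,2]<45)&(np.arange(384)[:,None]<262)),cv2.MORPH_CLOSE,np.ones((3,3)))
    ys,xs=np.nonzero(dark)
    hull=rect(dark);pts=np.array([onz(p,q,.018)[:2] for q in hull],np.float32);r=cv2.minAreaRect(pts);print(k,"tray",np.round(r[0],4),np.round(r[1],4),r[2])
    p["trayin"]=np.zeros(dark.shape,np.uint8);cv2.fillConvexPoly(p["trayin"],hull,1)
    p["g"]=((h[...,1]<45)&(h[...,2]>85)).astype(float)
for n,x0 in dict(columns=(.421,-.183),rosette=(.507,-.193),ball=(.588,-.199),aloe=(.662,-.213)).items():
    best=min((minimize(cost,[x0[0]+dx,x0[1]+dy,.068],args=([V["w2"],V["w3"]],),method="Nelder-Mead",options=dict(initial_simplex=[[x0[0]+dx,x0[1]+dy,.068],[x0[0]+dx+.008,x0[1]+dy,.068],[x0[0]+dx,x0[1]+dy+.008,.068],[x0[0]+dx,x0[1]+dy,.078]])) for dx in(-.004,.004) for dy in(-.004,.004)),key=lambda r:r.fun)
    print(n,np.round(best.x,4),best.fun)
E
python3 fit.py
```

```text
board [0.545  0.1883] [0.0954 0.4163] 74.94396209716797
 corner [0.332 0.196 0.008]
 corner [0.735 0.087 0.008]
 corner [0.757 0.18  0.01 ]
 corner [0.357 0.289 0.008]
w2 tray [ 0.544  -0.1994] [0.3792 0.1494] 0.05987010523676872
w3 tray [ 0.5459 -0.2002] [0.109  0.3608] 84.02395629882812
columns [ 0.4204 -0.1849  0.0608] -746.0
rosette [ 0.5065 -0.1973  0.0632] -493.0
ball [ 0.5888 -0.2053  0.0608] -553.0
aloe [ 0.6619 -0.2184  0.0632] -520.0
```

Both measurements hold up. The board measures 416x95 mm (true 420x96), its centre is (0.545, 0.188) with yaw −15.1°, and its corner heights are 8–10 mm. The carry tray measures 361x109 mm (true 364x110), its centre is (0.546, −0.200) with yaw −6°. The pots sit within about 6 mm of their coasters. I'll start with the aloe, with the fingers closing across the row.

{"method": "jog_arm", "body": {
  "moves": [
    {"fingers": 0,"slide": [-448,118,180],"angular": [0,0,-84]},
    {"fingers": 0,"slide": [-448,118,180],"angular": [0,0,-84]},
    {"fingers": 0,"slide": [-448,118,180],"angular": [0,0,-84]},
    {"fingers": 0,"slide": [-448,118,180],"angular": [0,0,-84]},
    {"fingers": 0,"slide": [-448,118,180],"angular": [0,0,-84]},
    {"fingers": 0,"slide": [-448,118,180],"angular": [0,0,-84]},
    {"fingers": 0,"slide": [-448,118,180],"angular": [0,0,-84]},
    {"fingers": 0,"slide": [-448,118,180],"angular": [0,0,-84]},
    {"fingers": 0,"slide": [-448,118,180],"angular": [0,0,-84]},
    {"fingers": 0,"slide": [-448,118,180],"angular": [0,0,-84]}
  ]
}}

```text
clock: 8.3
tcp_pos: [0.6419, -0.1401, 0.2142]
orientation: [0.0, 0.171, 0.985, 0.0]
wrist_force: [0.3, 0.7, -0.2]
finger_gap: 0.0853
grip_force: 0.0
```

```bash
cat > go.py <<'E'
from h import *
import sys
# usage: go.py x y z yaw(of tool y, deg)
x,y,z,w=map(float,sys.argv[1:5]);s=get_state();q=s["orientation"]
r=R.from_quat([q[1],q[2],q[3],q[0]]);m=r.as_matrix()
c,sn=np.cos(np.radians(w)),np.sin(np.radians(w));ty=np.array([c,sn,0]);tz=np.array([0,0,-1.])
t=R.from_matrix(np.c_[np.cross(ty,tz),ty,tz])
print("tcp",np.round(s["tcp_pos"],4),"slide",np.round(m.T@(np.array([x,y,z])-s["tcp_pos"])*1000,1),"ang",np.round((r.inv()*t).as_rotvec(degrees=True),1),"j6",round(s["joint_pos"][5],2),"gap",round(s["finger_gap"],4),"F",np.round(s["wrist_force"],1),"t",s["clock"])
E
python3 go.py .662 -.2175 .18 84
```

```text
tcp [ 0.6419 -0.1401  0.2142] slide [-45.  -66.1  34.2] ang [  0.    0.  -13.6] j6 0.01 gap 0.0853 F [ 0.3  0.7 -0.2] t 8.3
```

{"method": "jog_arm", "body": {
  "moves": [
    {"fingers": 0,"slide": [-45,-66,34],"angular": [0,0,-13.6]},
    {"fingers": 0,"slide": [-45,-66,34],"angular": [0,0,-13.6]},
    {"fingers": 0,"slide": [-45,-66,34],"angular": [0,0,-13.6]},
    {"fingers": 0,"slide": [-45,-66,34],"angular": [0,0,-13.6]},
    {"fingers": 0,"slide": [-45,-66,34],"angular": [0,0,-13.6]},
    {"fingers": 0,"slide": [-45,-66,34],"angular": [0,0,-13.6]}
  ]
}}

```text
clock: 8.8
tcp_pos: [0.6617, -0.2139, 0.1817]
orientation: [0.0, 0.055, 0.998, 0.0]
wrist_force: [-0.4, -0.3, -0.7]
finger_gap: 0.0852
grip_force: 0.0
```

```bash
python3 look.py w5 aloe; python3 go.py .662 -.2175 .042 84
```

```text
8.85 [ 0.66194816 -0.21356064  0.18208617] 0.010125485973894215
L aloe [([254.6, 187.5], 0.68, [0.671, -0.219]), ([264.0, 134.7], 0.59, [0.619, -0.204])]
T aloe [([252.2, 173.6], 0.98, [0.656, -0.22])]
tcp [ 0.6621 -0.2134  0.1822] slide [-1.000e-01 -4.000e+00  1.402e+02] ang [-0.   0.1 -0.2] j6 -0.32 gap 0.0854 F [ 0.1  0.3 -0.2] t 8.95
```

View pics/w5.png

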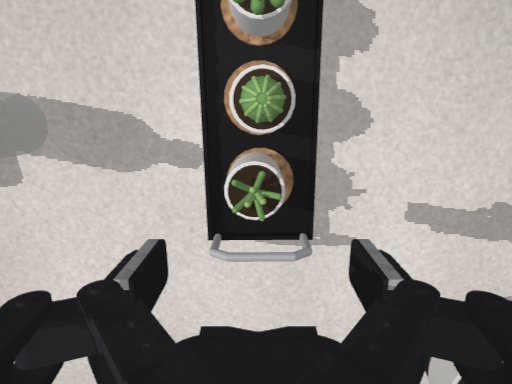

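The aloe's rim is centred near (255,190) and the ball's near (263,98); both are free of the fingers. I'll check those against the fit at rim height.

```bash
python3 - <<'E'
from h import *
import pickle
p=pickle.load(open("w5.pkl","rb"))
for q in((255,190),(263,98)):print(np.round(onz(p,q,.068),4))
print(proj(p,[.662,-.2175,.068]),proj(p,[.5888,-.2053,.068]),proj(p,[.662-.026,-.2175,.068]))
E
```

```text
[ 0.6593 -0.2167  0.068 ]
[ 0.5873 -0.2024  0.068 ]
[254.4516036  193.17620436] [259.43220988 100.4704028 ] [250.83005471 162.50695941]
```

{"method": "jog_arm", "body": {
  "moves": [
    {"fingers": 0,"slide": [2,-3.5,100],"angular": [0,0,0]},
    {"fingers": 0,"slide": [2,-3.5,100],"angular": [0,0,0]},
    {"fingers": 0,"slide": [2,-3.5,100],"angular": [0,0,0]},
    {"fingers": 0,"slide": [2,-3.5,120],"angular": [0,0,0]},
    {"fingers": 0,"slide": [2,-3.5,140],"angular": [0,0,0]},
    {"fingers": 0,"slide": [2,-3.5,140],"angular": [0,0,0]},
    {"fingers": 0,"slide": [2,-3.5,140],"angular": [0,0,0]}
  ]
}}

```text
clock: 9.53
tcp_pos: [0.6587, -0.2167, 0.0404]
orientation: [-0.001, 0.055, 0.999, 0.0]
wrist_force: [-1.1, 1.0, 0.7]
finger_gap: 0.0855
grip_force: 0.0
```

{"method": "jog_arm", "body": {
  "moves": [
    {"fingers": 0.5,"slide": [0,0,0],"angular": [0,0,0]},
    {"fingers": 0.5,"slide": [0,0,0],"angular": [0,0,0]},
    {"fingers": 1,"slide": [0,0,0],"angular": [0,0,0]},
    {"fingers": 1,"slide": [0,0,0],"angular": [0,0,0]},
    {"fingers": 1,"slide": [0,0,0],"angular": [0,0,0]},
    {"fingers": 1,"slide": [0,0,0],"angular": [0,0,0]},
    {"fingers": 1,"slide": [0,0,0],"angular": [0,0,0]},
    {"fingers": 1,"slide": [0,0,0],"angular": [0,0,0]}
  ],
  "squeeze": 30
}}

```text
clock: 10.2
tcp_pos: [0.6607, -0.2183, 0.043]
orientation: [0.002, 0.055, 0.998, -0.0]
wrist_force: [0.3, 2.3, 6.5]
finger_gap: 0.0515
grip_force: 32.0
```

{"method": "jog_arm", "body": {
  "moves": [
    {"fingers": 1,"slide": [0,0,-15],"angular": [0,0,0]},
    {"fingers": 1,"slide": [0,0,-45],"angular": [0,0,0]},
    {"fingers": 1,"slide": [0,0,-80],"angular": [0,0,0]},
    {"fingers": 1,"slide": [0,0,-110],"angular": [0,0,0]},
    {"fingers": 1,"slide": [0,0,-120],"angular": [0,0,0]},
    {"fingers": 1,"slide": [2,15,-120],"angular": [0,0,1]},
    {"fingers": 1,"slide": [5,45,-120],"angular": [0,0,2]},
    {"fingers": 1,"slide": [9,80,-120],"angular": [0,0,3]},
    {"fingers": 1,"slide": [13,120,-120],"angular": [0,0,4]},
    {"fingers": 1,"slide": [17,160,-120],"angular": [0,0,5]}
  ]
}}

```text
clock: 11.03
tcp_pos: [0.6594, -0.0563, 0.1597]
orientation: [-0.001, 0.1, 0.995, 0.0]
wrist_force: [1.2, 0.7, -1.4]
finger_gap: 0.0512
grip_force: 31.9
```

```bash
python3 go.py .6609 .1571 .16 74.94
```

```text
tcp [ 0.6594 -0.0563  0.1597] slide [ 41.  209.4  -0.3] ang [-0.  -0.1  3.6] j6 -0.01 gap 0.0512 F [ 1.2  0.7 -1.4] t 11.0333
```

{"method": "jog_arm", "body": {
  "moves": [
    {"fingers": 1,"slide": [8,40,0],"angular": [0,0,1]},
    {"fingers": 1,"slide": [16,80,0],"angular": [0,0,2]},
    {"fingers": 1,"slide": [24,120,0],"angular": [0,0,3]},
    {"fingers": 1,"slide": [31,155,0],"angular": [0,0,3.6]},
    {"fingers": 1,"slide": [36,185,0],"angular": [0,0,3.6]},
    {"fingers": 1,"slide": [39,200,0],"angular": [0,0,3.6]},
    {"fingers": 1,"slide": [41,209,0],"angular": [0,0,3.6]},
    {"fingers": 1,"slide": [41,209,0],"angular": [0,0,3.6]},
    {"fingers": 1,"slide": [41,209,0],"angular": [0,0,3.6]}
  ]
}}

```text
clock: 11.78
tcp_pos: [0.6609, 0.155, 0.1602]
orientation: [-0.0, 0.13, 0.992, -0.0]
wrist_force: [-0.1, -0.6, -2.3]
finger_gap: 0.0514
grip_force: 32.0
```

```bash
python3 look.py w6; python3 go.py .6609 .1571 .040 74.94
```

```text
11.8333 [0.66101432 0.15428611 0.16033665] 0.014331500072348707
tcp [0.661  0.1543 0.1603] slide [  0.8   2.8 120.3] ang [-0.1 -0.   0. ] j6 0.37 gap 0.0509 F [-0.2 -1.2 -0.9] t 11.8333
```

View pics/w6.png

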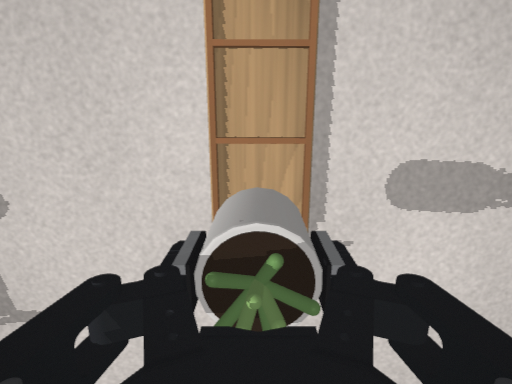

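The aloe is held upright over the end cell, and the slats at rows 43 and 140 line up square with the grip. Lowering gently.

{"method": "jog_arm", "body": {
  "moves": [
    {"fingers": 1,"slide": [1,2.5,30],"angular": [0,0,0]},
    {"fingers": 1,"slide": [1,2.5,65],"angular": [0,0,0]},
    {"fingers": 1,"slide": [1,2.5,95],"angular": [0,0,0]},
    {"fingers": 1,"slide": [1,2.5,110],"angular": [0,0,0]},
    {"fingers": 1,"slide": [1,2.5,115],"angular": [0,0,0]},
    {"fingers": 1,"slide": [1,2.5,118],"angular": [0,0,0]},
    {"fingers": 1,"slide": [1,2.5,120],"angular": [0,0,0]},
    {"fingers": 1,"slide": [1,2.5,120],"angular": [0,0,0]},
    {"fingers": 1,"slide": [1,2.5,120],"angular": [0,0,0]}
  ]
}}

```text
clock: 12.58
tcp_pos: [0.6619, 0.1582, 0.0425]
orientation: [0.001, 0.13, 0.991, 0.0]
wrist_force: [-0.8, -0.3, -1.7]
finger_gap: 0.0511
grip_force: 32.0
```

```bash
python3 go.py .6609 .1571 .040 74.94; python3 - <<'E'
from h import *
import pickle
p=pickle.load(open("w6.pkl","rb"))
u=np.array([.9657,-.2598]);v=np.array([.2598,.9657]);c=np.array([.545,.1883])
for q in((260,140),(262,43),(210,90),(312,90)):
    d=onz(p,q,.018)[:2]-c;print(np.round(d@u,4),np.round(d@v,4))
E
```

```text
tcp [0.6619 0.1582 0.0425] slide [ 0.7 -1.4  2.5] ang [0.1 0.2 0.1] j6 0.38 gap 0.0511 F [-0.8 -0.3 -1.7] t 12.5833
0.0799 -0.0011
0.001 0.0002
0.0378 -0.044
0.0376 0.0431
```

{"method": "jog_arm", "body": {
  "moves": [
    {"fingers": 1,"slide": [0,0,1],"angular": [0,0,0]},
    {"fingers": 1,"slide": [0,0,2],"angular": [0,0,0]},
    {"fingers": 1,"slide": [0,0,2],"angular": [0,0,0]},
    {"fingers": 1,"slide": [0,0,2],"angular": [0,0,0]}
  ]
}}

```text
clock: 12.92
tcp_pos: [0.6615, 0.1586, 0.0401]
orientation: [0.001, 0.13, 0.992, 0.0]
wrist_force: [-0.8, 0.5, 4.5]
finger_gap: 0.0514
grip_force: 32.2
```

It touches down at 4.5 N. Releasing and retreating.

{"method": "jog_arm", "body": {
  "moves": [
    {"fingers": 0.2,"slide": [0,0,0],"angular": [0,0,0]},
    {"fingers": 0,"slide": [0,0,0],"angular": [0,0,0]},
    {"fingers": 0,"slide": [0,0,0],"angular": [0,0,0]},
    {"fingers": 0,"slide": [0,0,0],"angular": [0,0,0]},
    {"fingers": 0,"slide": [0,0,0],"angular": [0,0,0]},
    {"fingers": 0,"slide": [0,0,-30],"angular": [0,0,0]},
    {"fingers": 0,"slide": [0,0,-70],"angular": [0,0,0]},
    {"fingers": 0,"slide": [0,0,-110],"angular": [0,0,0]},
    {"fingers": 0,"slide": [0,0,-130],"angular": [0,0,0]},
    {"fingers": 0,"slide": [0,0,-130],"angular": [0,0,0]}
  ]
}}

```text
clock: 13.75
tcp_pos: [0.6639, 0.1589, 0.1756]
orientation: [0.005, 0.13, 0.992, 0.001]
wrist_force: [1.1, -0.4, -0.3]
finger_gap: 0.0852
grip_force: 0.0
```

```bash
python3 go.py .588 -.203 .17 84
```

```text
tcp [0.6639 0.1589 0.1756] slide [ -19.9 -369.3    4.3] ang [ 0.2  0.6 -8.9] j6 0.38 gap 0.0852 F [ 1.1 -0.4 -0.3] t 13.75
```

{"method": "jog_arm", "body": {
  "moves": [
    {"fingers": 0,"slide": [-20,-369,4],"angular": [0,0,-9]},
    {"fingers": 0,"slide": [-20,-369,4],"angular": [0,0,-9]},
    {"fingers": 0,"slide": [-20,-369,4],"angular": [0,0,-9]},
    {"fingers": 0,"slide": [-20,-369,4],"angular": [0,0,-9]},
    {"fingers": 0,"slide": [-20,-369,4],"angular": [0,0,-9]},
    {"fingers": 0,"slide": [-20,-369,4],"angular": [0,0,-9]},
    {"fingers": 0,"slide": [-20,-369,4],"angular": [0,0,-9]},
    {"fingers": 0,"slide": [-20,-369,4],"angular": [0,0,-9]},
    {"fingers": 0,"slide": [-20,-369,4],"angular": [0,0,-9]},
    {"fingers": 0,"slide": [-20,-369,4],"angular": [0,0,-9]}
  ]
}}

```text
clock: 14.58
tcp_pos: [0.5832, -0.2098, 0.1637]
orientation: [-0.0, 0.055, 0.998, -0.001]
wrist_force: [0.3, 0.8, 0.2]
finger_gap: 0.0854
grip_force: 0.0
```

{"method": "jog_arm", "body": {
  "moves": [
    {"fingers": 0,"slide": [0,0,0],"angular": [0,0,0]},
    {"fingers": 0,"slide": [0,0,0],"angular": [0,0,0]},
    {"fingers": 0,"slide": [0,0,0],"angular": [0,0,0]}
  ]
}}

```text
clock: 14.83
tcp_pos: [0.5849, -0.2019, 0.1642]
orientation: [-0.0, 0.051, 0.999, 0.0]
wrist_force: [-0.2, 0.3, 0.7]
finger_gap: 0.0853
grip_force: 0.0
```

```bash
python3 look.py w7 ball rosette; python3 go.py .588 -.203 .042 84
```

```text
14.8833 [ 0.58502538 -0.20160897  0.16437964] 0.006528550380647687
L ball [([257.3, 195.1], 0.67, [0.597, -0.204])]
T ball [([257.8, 185.3], 0.77, [0.588, -0.203])]
L rosette [([255.7, 95.6], 0.89, [0.506, -0.196])]
T rosette [([255.3, 97.3], 0.65, [0.508, -0.197])]
tcp [ 0.5852 -0.202   0.1648] slide [ -2.9  -0.7 122.8] ang [-0.   0.   0.2] j6 -0.36 gap 0.0858 F [-0.3  0.5  0.2] t 15.0833
```

View pics/w7.png

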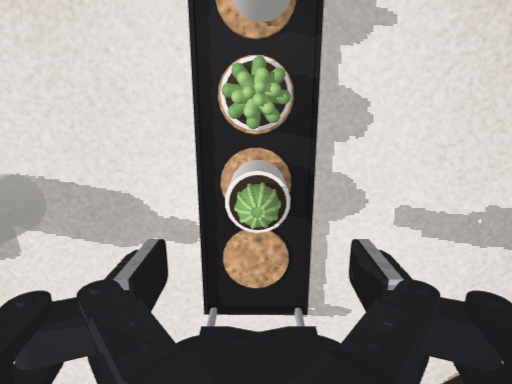

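The ball's rim centre is at (258,201), the rosette's at (256,94), and the aloe's coaster at (256,259) is empty.

```bash
python3 - <<'E'
from h import *
import pickle
p=pickle.load(open("w7.pkl","rb"))
for q in((258,201),(256,94)):print(np.round(onz(p,q,.068),4))
E
```

```text
[ 0.5869 -0.2026  0.068 ]
[ 0.5076 -0.1959  0.068 ]
```

{"method": "jog_arm", "body": {
  "moves": [
    {"fingers": 0,"slide": [-2.5,-1,80],"angular": [0,0,0]},
    {"fingers": 0,"slide": [-2.5,-1,80],"angular": [0,0,0]},
    {"fingers": 0,"slide": [-2.5,-1,100],"angular": [0,0,0]},
    {"fingers": 0,"slide": [-2.5,-1,115],"angular": [0,0,0]},
    {"fingers": 0,"slide": [-2.5,-1,122],"angular": [0,0,0]},
    {"fingers": 0,"slide": [-2.5,-1,122],"angular": [0,0,0]},
    {"fingers": 0,"slide": [-2.5,-1,122],"angular": [0,0,0]}
  ]
}}

```text
clock: 15.67
tcp_pos: [0.5877, -0.2042, 0.0432]
orientation: [0.0, 0.051, 0.999, -0.0]
wrist_force: [-0.6, -0.3, 0.8]
finger_gap: 0.0856
grip_force: 0.0
```

{"method": "jog_arm", "body": {
  "moves": [
    {"fingers": 0.5,"slide": [0,0,0],"angular": [0,0,0]},
    {"fingers": 0.5,"slide": [0,0,0],"angular": [0,0,0]},
    {"fingers": 1,"slide": [0,0,0],"angular": [0,0,0]},
    {"fingers": 1,"slide": [0,0,0],"angular": [0,0,0]},
    {"fingers": 1,"slide": [0,0,0],"angular": [0,0,0]},
    {"fingers": 1,"slide": [0,0,0],"angular": [0,0,0]},
    {"fingers": 1,"slide": [0,0,0],"angular": [0,0,0]},
    {"fingers": 1,"slide": [0,0,0],"angular": [0,0,0]}
  ],
  "squeeze": 30
}}

```text
clock: 16.33
tcp_pos: [0.5883, -0.2049, 0.0444]
orientation: [0.001, 0.052, 0.999, -0.0]
wrist_force: [-0.4, 0.6, 6.2]
finger_gap: 0.0512
grip_force: 31.8
```

```bash
python3 go.py .5836 .1779 .160 74.94
```

```text
tcp [ 0.5883 -0.2049  0.0444] slide [  43.9  380.1 -116. ] ang [-0.   0.2  9.1] j6 -0.36 gap 0.0512 F [-0.4  0.6  6.2] t 16.3333
```

{"method": "jog_arm", "body": {
  "moves": [
    {"fingers": 1,"slide": [0,0,-15],"angular": [0,0,0]},
    {"fingers": 1,"slide": [0,0,-45],"angular": [0,0,0]},
    {"fingers": 1,"slide": [0,0,-80],"angular": [0,0,0]},
    {"fingers": 1,"slide": [0,0,-110],"angular": [0,0,0]},
    {"fingers": 1,"slide": [0,0,-120],"angular": [0,0,0]},
    {"fingers": 1,"slide": [2,15,-120],"angular": [0,0,1]},
    {"fingers": 1,"slide": [5,45,-120],"angular": [0,0,2]},
    {"fingers": 1,"slide": [9,80,-120],"angular": [0,0,3]},
    {"fingers": 1,"slide": [14,120,-120],"angular": [0,0,4]},
    {"fingers": 1,"slide": [18,160,-120],"angular": [0,0,5]}
  ]
}}

```text
clock: 17.17
tcp_pos: [0.585, -0.0424, 0.1616]
orientation: [-0.001, 0.097, 0.995, 0.0]
wrist_force: [0.5, 0.5, -2.1]
finger_gap: 0.0508
grip_force: 31.8
```

```bash
python3 go.py .5836 .1779 .160 74.94
```

```text
tcp [ 0.585  -0.0424  0.1616] slide [ 43.7 215.9   1.7] ang [-0.  -0.1  4. ] j6 -0.02 gap 0.0508 F [ 0.5  0.5 -2.1] t 17.1667
```

{"method": "jog_arm", "body": {
  "moves": [
    {"fingers": 1,"slide": [8,40,0],"angular": [0,0,1]},
    {"fingers": 1,"slide": [16,80,0],"angular": [0,0,2]},
    {"fingers": 1,"slide": [24,120,0],"angular": [0,0,3]},
    {"fingers": 1,"slide": [32,160,0],"angular": [0,0,4]},
    {"fingers": 1,"slide": [38,190,0],"angular": [0,0,4]},
    {"fingers": 1,"slide": [42,207,0],"angular": [0,0,4]},
    {"fingers": 1,"slide": [44,216,0],"angular": [0,0,4]},
    {"fingers": 1,"slide": [44,216,0],"angular": [0,0,4]},
    {"fingers": 1,"slide": [44,216,0],"angular": [0,0,4]},
    {"fingers": 1,"slide": [44,216,0],"angular": [0,0,4]}
  ]
}}

```text
clock: 18.0
tcp_pos: [0.5836, 0.1756, 0.1623]
orientation: [-0.0, 0.131, 0.991, -0.0]
wrist_force: [0.3, -0.3, -1.7]
finger_gap: 0.0508
grip_force: 31.9
```

```bash
python3 go.py .5836 .1779 .041 74.94
```

```text
tcp [0.5836 0.1756 0.1623] slide [  0.6   2.3 121.3] ang [-0. -0.  0.] j6 0.42 gap 0.0508 F [ 0.3 -0.3 -1.7] t 18.0
```

{"method": "jog_arm", "body": {
  "moves": [
    {"fingers": 1,"slide": [1,1,30],"angular": [0,0,0]},
    {"fingers": 1,"slide": [1,1,65],"angular": [0,0,0]},
    {"fingers": 1,"slide": [1,1,95],"angular": [0,0,0]},
    {"fingers": 1,"slide": [1,1,110],"angular": [0,0,0]},
    {"fingers": 1,"slide": [1,1,115],"angular": [0,0,0]},
    {"fingers": 1,"slide": [1,1,118],"angular": [0,0,0]},
    {"fingers": 1,"slide": [1,1,120],"angular": [0,0,0]},
    {"fingers": 1,"slide": [1,1,121],"angular": [0,0,0]},
    {"fingers": 1,"slide": [1,1,121],"angular": [0,0,0]},
    {"fingers": 1,"slide": [1,1,121],"angular": [0,0,0]}
  ]
}}

```text
clock: 18.83
tcp_pos: [0.5839, 0.1783, 0.043]
orientation: [0.001, 0.13, 0.992, 0.0]
wrist_force: [-0.4, -0.6, -1.8]
finger_gap: 0.0517
grip_force: 31.9
```

{"method": "jog_arm", "body": {
  "moves": [
    {"fingers": 1,"slide": [0,0,1],"angular": [0,0,0]},
    {"fingers": 1,"slide": [0,0,2],"angular": [0,0,0]},
    {"fingers": 1,"slide": [0,0,2],"angular": [0,0,0]},
    {"fingers": 1,"slide": [0,0,2],"angular": [0,0,0]}
  ]
}}

```text
clock: 19.17
tcp_pos: [0.5837, 0.1784, 0.0413]
orientation: [0.001, 0.13, 0.992, 0.0]
wrist_force: [-1.9, 0.2, 6.1]
finger_gap: 0.0513
grip_force: 32.5
```

{"method": "jog_arm", "body": {
  "moves": [
    {"fingers": 0.2,"slide": [0,0,0],"angular": [0,0,0]},
    {"fingers": 0,"slide": [0,0,0],"angular": [0,0,0]},
    {"fingers": 0,"slide": [0,0,0],"angular": [0,0,0]},
    {"fingers": 0,"slide": [0,0,0],"angular": [0,0,0]},
    {"fingers": 0,"slide": [0,0,0],"angular": [0,0,0]},
    {"fingers": 0,"slide": [0,0,-30],"angular": [0,0,0]},
    {"fingers": 0,"slide": [0,0,-70],"angular": [0,0,0]},
    {"fingers": 0,"slide": [0,0,-110],"angular": [0,0,0]},
    {"fingers": 0,"slide": [0,0,-130],"angular": [0,0,0]},
    {"fingers": 0,"slide": [0,0,-130],"angular": [0,0,0]}
  ]
}}

```text
clock: 20.0
tcp_pos: [0.5862, 0.1788, 0.1759]
orientation: [0.005, 0.13, 0.992, 0.001]
wrist_force: [1.1, 0.2, -0.2]
finger_gap: 0.0854
grip_force: 0.0
```

```bash
python3 look.py w8; python3 go.py .507 -.1965 .165 84
```

```text
20.05 [0.58502986 0.17855437 0.1730076 ] 0.07470538087626791
tcp [0.585  0.1786 0.173 ] slide [ -21.2 -382.5    7.1] ang [ 0.1  0.4 -8.9] j6 0.43 gap 0.0856 F [-0.6 -0.7 -0.2] t 20.05
```

View pics/w8.png

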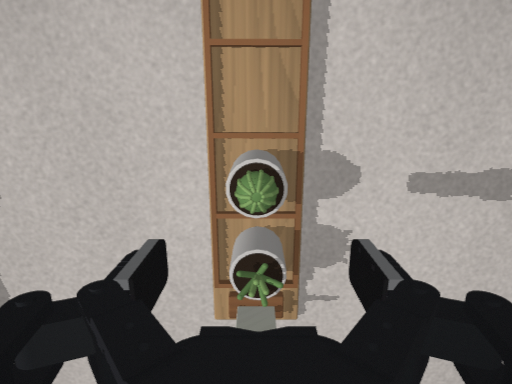

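The aloe (258,272) is next to the tag and the ball (257,188) is in the next cell. Both stand upright and centred. Next is the rosette.

{"method": "jog_arm", "body": {
  "moves": [
    {"fingers": 0,"slide": [-21,-382,7],"angular": [0,0,-9]},
    {"fingers": 0,"slide": [-21,-382,7],"angular": [0,0,-9]},
    {"fingers": 0,"slide": [-21,-382,7],"angular": [0,0,-9]},
    {"fingers": 0,"slide": [-21,-382,7],"angular": [0,0,-9]},
    {"fingers": 0,"slide": [-21,-382,7],"angular": [0,0,-9]},
    {"fingers": 0,"slide": [-21,-382,7],"angular": [0,0,-9]},
    {"fingers": 0,"slide": [-21,-382,7],"angular": [0,0,-9]},
    {"fingers": 0,"slide": [-21,-382,7],"angular": [0,0,-9]},
    {"fingers": 0,"slide": [-21,-382,7],"angular": [0,0,-9]},
    {"fingers": 0,"slide": [-21,-382,7],"angular": [0,0,-9]}
  ]
}}

```text
clock: 20.88
tcp_pos: [0.5029, -0.2013, 0.161]
orientation: [-0.001, 0.055, 0.999, -0.001]
wrist_force: [0.4, -1.0, 0.1]
finger_gap: 0.0854
grip_force: 0.0
```

{"method": "jog_arm", "body": {
  "moves": [
    {"fingers": 0,"slide": [0,0,0],"angular": [0,0,0]},
    {"fingers": 0,"slide": [0,0,0],"angular": [0,0,0]},
    {"fingers": 0,"slide": [0,0,0],"angular": [0,0,0]}
  ]
}}

```text
clock: 21.13
tcp_pos: [0.5044, -0.195, 0.1618]
orientation: [-0.001, 0.051, 0.999, 0.001]
wrist_force: [0.1, 0.4, 0.0]
finger_gap: 0.0854
grip_force: 0.0
```

```bash
python3 look.py w9 rosette columns; python3 go.py .507 -.1965 .043 84
```

```text
21.1833 [ 0.50466427 -0.19473474  0.16204919] 0.010026468658887908
L rosette [([255.9, 197.2], 0.93, [0.518, -0.199])]
T rosette [([256.9, 185.4], 0.98, [0.507, -0.197])]
L columns [([264.4, 87.5], 0.8, [0.42, -0.181])]
T columns [([260.0, 92.4], 0.84, [0.423, -0.185])]
tcp [ 0.5051 -0.195   0.1627] slide [ -2.   -1.3 119.7] ang [0.  0.  0.2] j6 -0.42 gap 0.0855 F [ 0.1  0.  -0.4] t 21.3833
```

View pics/w9.png

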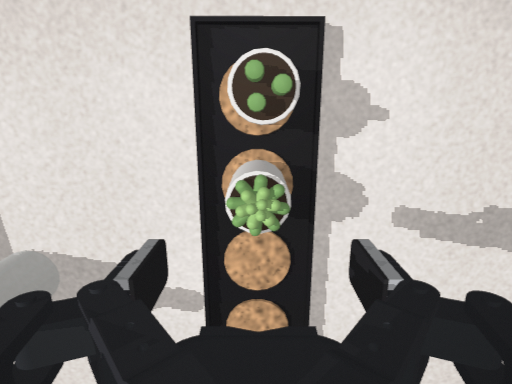

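The rosette's rim centre is at (259,203) and the columns pot's at (264,87). Both match the fit.

{"method": "jog_arm", "body": {
  "moves": [
    {"fingers": 0,"slide": [-2,-1,80],"angular": [0,0,0]},
    {"fingers": 0,"slide": [-2,-1,80],"angular": [0,0,0]},
    {"fingers": 0,"slide": [-2,-1,100],"angular": [0,0,0]},
    {"fingers": 0,"slide": [-2,-1,112],"angular": [0,0,0]},
    {"fingers": 0,"slide": [-2,-1,119],"angular": [0,0,0]},
    {"fingers": 0,"slide": [-2,-1,119],"angular": [0,0,0]},
    {"fingers": 0,"slide": [-2,-1,119],"angular": [0,0,0]}
  ]
}}

```text
clock: 21.97
tcp_pos: [0.5071, -0.1973, 0.0441]
orientation: [0.0, 0.051, 0.999, -0.0]
wrist_force: [0.4, 0.1, 0.6]
finger_gap: 0.0853
grip_force: 0.0
```

{"method": "jog_arm", "body": {
  "moves": [
    {"fingers": 0.5,"slide": [0,0,0],"angular": [0,0,0]},
    {"fingers": 0.5,"slide": [0,0,0],"angular": [0,0,0]},
    {"fingers": 1,"slide": [0,0,0],"angular": [0,0,0]},
    {"fingers": 1,"slide": [0,0,0],"angular": [0,0,0]},
    {"fingers": 1,"slide": [0,0,0],"angular": [0,0,0]},
    {"fingers": 1,"slide": [0,0,0],"angular": [0,0,0]},
    {"fingers": 1,"slide": [0,0,0],"angular": [0,0,0]},
    {"fingers": 1,"slide": [0,0,0],"angular": [0,0,0]}
  ],
  "squeeze": 30
}}

```text
clock: 22.63
tcp_pos: [0.5076, -0.1979, 0.0451]
orientation: [0.001, 0.052, 0.999, -0.0]
wrist_force: [-0.2, 1.4, 6.0]
finger_gap: 0.0512
grip_force: 31.6
```

```bash
python3 go.py .5064 .1987 .160 74.94; python3 - <<'E'
from h import *
import pickle
p=pickle.load(open("w9.pkl","rb"))
for q in((259,203),(264,87)):print(np.round(onz(p,q,.068),4))
E
```

```text
tcp [ 0.5076 -0.1979  0.0451] slide [  41.9  394.2 -115.3] ang [-0.   0.1  9.1] j6 -0.42 gap 0.0512 F [-0.2  1.4  6. ] t 22.6333
[ 0.5073 -0.195   0.068 ]
[ 0.4231 -0.1829  0.068 ]
```

{"method": "jog_arm", "body": {
  "moves": [
    {"fingers": 1,"slide": [0,0,-15],"angular": [0,0,0]},
    {"fingers": 1,"slide": [0,0,-45],"angular": [0,0,0]},
    {"fingers": 1,"slide": [0,0,-80],"angular": [0,0,0]},
    {"fingers": 1,"slide": [0,0,-110],"angular": [0,0,0]},
    {"fingers": 1,"slide": [0,0,-118],"angular": [0,0,0]},
    {"fingers": 1,"slide": [2,15,-118],"angular": [0,0,1]},
    {"fingers": 1,"slide": [5,45,-118],"angular": [0,0,2]},
    {"fingers": 1,"slide": [9,80,-118],"angular": [0,0,3]},
    {"fingers": 1,"slide": [13,120,-118],"angular": [0,0,4]},
    {"fingers": 1,"slide": [17,160,-118],"angular": [0,0,5]}
  ]
}}

```text
clock: 23.47
tcp_pos: [0.5056, -0.0355, 0.161]
orientation: [-0.0, 0.097, 0.995, 0.0]
wrist_force: [0.2, -1.3, -1.7]
finger_gap: 0.0512
grip_force: 31.8
```

```bash
python3 go.py .5064 .1987 .160 74.94
```

```text
tcp [ 0.5056 -0.0355  0.161 ] slide [ 44.3 230.    1. ] ang [-0. -0.  4.] j6 -0.04 gap 0.0512 F [ 0.2 -1.3 -1.7] t 23.4667
```

{"method": "jog_arm", "body": {
  "moves": [
    {"fingers": 1,"slide": [8,40,0],"angular": [0,0,1]},
    {"fingers": 1,"slide": [16,80,0],"angular": [0,0,2]},
    {"fingers": 1,"slide": [24,120,0],"angular": [0,0,3]},
    {"fingers": 1,"slide": [32,160,0],"angular": [0,0,4]},
    {"fingers": 1,"slide": [38,195,0],"angular": [0,0,4]},
    {"fingers": 1,"slide": [42,220,0],"angular": [0,0,4]},
    {"fingers": 1,"slide": [44,230,0],"angular": [0,0,4]},
    {"fingers": 1,"slide": [44,230,0],"angular": [0,0,4]},
    {"fingers": 1,"slide": [44,230,0],"angular": [0,0,4]},
    {"fingers": 1,"slide": [44,230,0],"angular": [0,0,4]}
  ]
}}

```text
clock: 24.3
tcp_pos: [0.5065, 0.1965, 0.1612]
orientation: [-0.0, 0.13, 0.991, -0.0]
wrist_force: [-0.0, 0.1, -1.3]
finger_gap: 0.0514
grip_force: 31.9
```

```bash
python3 go.py .5064 .1987 .042 74.94
```

```text
tcp [0.5065 0.1965 0.1612] slide [  0.6   2.3 119.2] ang [-0.1 -0.   0.1] j6 0.48 gap 0.0514 F [-0.   0.1 -1.3] t 24.3
```

{"method": "jog_arm", "body": {
  "moves": [
    {"fingers": 1,"slide": [1,1,30],"angular": [0,0,0]},
    {"fingers": 1,"slide": [1,1,65],"angular": [0,0,0]},
    {"fingers": 1,"slide": [1,1,95],"angular": [0,0,0]},
    {"fingers": 1,"slide": [1,1,110],"angular": [0,0,0]},
    {"fingers": 1,"slide": [1,1,114],"angular": [0,0,0]},
    {"fingers": 1,"slide": [1,1,117],"angular": [0,0,0]},
    {"fingers": 1,"slide": [1,1,119],"angular": [0,0,0]},
    {"fingers": 1,"slide": [1,1,119],"angular": [0,0,0]},
    {"fingers": 1,"slide": [1,1,119],"angular": [0,0,0]}
  ]
}}

```text
clock: 25.05
tcp_pos: [0.5072, 0.1987, 0.044]
orientation: [0.001, 0.13, 0.991, 0.0]
wrist_force: [0.3, 0.2, -1.6]
finger_gap: 0.0513
grip_force: 31.9
```

{"method": "jog_arm", "body": {
  "moves": [
    {"fingers": 1,"slide": [0,0,1],"angular": [0,0,0]},
    {"fingers": 1,"slide": [0,0,2],"angular": [0,0,0]},
    {"fingers": 1,"slide": [0,0,2],"angular": [0,0,0]},
    {"fingers": 1,"slide": [0,0,2],"angular": [0,0,0]}
  ]
}}

```text
clock: 25.38
tcp_pos: [0.5069, 0.199, 0.0421]
orientation: [0.001, 0.13, 0.992, 0.0]
wrist_force: [-1.3, -0.6, 5.9]
finger_gap: 0.0512
grip_force: 32.2
```

{"method": "jog_arm", "body": {
  "moves": [
    {"fingers": 0.2,"slide": [0,0,0],"angular": [0,0,0]},
    {"fingers": 0,"slide": [0,0,0],"angular": [0,0,0]},
    {"fingers": 0,"slide": [0,0,0],"angular": [0,0,0]},
    {"fingers": 0,"slide": [0,0,0],"angular": [0,0,0]},
    {"fingers": 0,"slide": [0,0,0],"angular": [0,0,0]},
    {"fingers": 0,"slide": [0,0,-30],"angular": [0,0,0]},
    {"fingers": 0,"slide": [0,0,-70],"angular": [0,0,0]},
    {"fingers": 0,"slide": [0,0,-110],"angular": [0,0,0]},
    {"fingers": 0,"slide": [0,0,-130],"angular": [0,0,0]},
    {"fingers": 0,"slide": [0,0,-130],"angular": [0,0,0]}
  ]
}}

```text
clock: 26.22
tcp_pos: [0.5093, 0.1996, 0.1764]
orientation: [0.005, 0.13, 0.992, 0.002]
wrist_force: [0.3, 0.4, 0.2]
finger_gap: 0.0851
grip_force: 0.0
```

```bash
python3 go.py .4225 -.184 .165 84
```

```text
tcp [0.5093 0.1996 0.1764] slide [ -14.9 -393.     9.7] ang [ 0.2  0.5 -8.9] j6 0.49 gap 0.0851 F [0.3 0.4 0.2] t 26.2167
```

{"method": "jog_arm", "body": {
  "moves": [
    {"fingers": 0,"slide": [-15,-392,9],"angular": [0,0,-9]},
    {"fingers": 0,"slide": [-15,-392,9],"angular": [0,0,-9]},
    {"fingers": 0,"slide": [-15,-392,9],"angular": [0,0,-9]},
    {"fingers": 0,"slide": [-15,-392,9],"angular": [0,0,-9]},
    {"fingers": 0,"slide": [-15,-392,9],"angular": [0,0,-9]},
    {"fingers": 0,"slide": [-15,-392,9],"angular": [0,0,-9]},
    {"fingers": 0,"slide": [-15,-392,9],"angular": [0,0,-9]},
    {"fingers": 0,"slide": [-15,-392,9],"angular": [0,0,-9]},
    {"fingers": 0,"slide": [-15,-392,9],"angular": [0,0,-9]},
    {"fingers": 0,"slide": [-15,-392,9],"angular": [0,0,-9]}
  ]
}}

```text
clock: 27.05
tcp_pos: [0.4182, -0.1874, 0.1608]
orientation: [-0.0, 0.053, 0.999, -0.0]
wrist_force: [-0.3, 0.2, -0.6]
finger_gap: 0.0855
grip_force: 0.0
```

{"method": "jog_arm", "body": {
  "moves": [
    {"fingers": 0,"slide": [0,0,0],"angular": [0,0,0]},
    {"fingers": 0,"slide": [0,0,0],"angular": [0,0,0]},
    {"fingers": 0,"slide": [0,0,0],"angular": [0,0,0]},
    {"fingers": 0,"slide": [0,0,0],"angular": [0,0,0]}
  ]
}}

```text
clock: 27.38
tcp_pos: [0.4194, -0.1826, 0.1613]
orientation: [-0.0, 0.051, 0.999, 0.0]
wrist_force: [0.0, 0.0, -0.3]
finger_gap: 0.0854
grip_force: 0.0
```

```bash
python3 look.py w10 columns; python3 go.py .4225 -.184 .043 84
```

```text
27.4333 [ 0.41956134 -0.18249689  0.16140639] 0.004307636324841417
L columns [([260.4, 197.9], 0.76, [0.434, -0.182])]
T columns [([258.7, 187.1], 0.57, [0.423, -0.183])]
tcp [ 0.4197 -0.1827  0.1616] slide [ -2.9  -1.1 118.6] ang [ 0.  -0.   0.2] j6 -0.48 gap 0.0855 F [-0.4  0.3  0.2] t 27.5333
```

{"method": "jog_arm", "body": {
  "moves": [
    {"fingers": 0,"slide": [-2.5,0,80],"angular": [0,0,0]},
    {"fingers": 0,"slide": [-2.5,0,80],"angular": [0,0,0]},
    {"fingers": 0,"slide": [-2.5,0,100],"angular": [0,0,0]},
    {"fingers": 0,"slide": [-2.5,0,112],"angular": [0,0,0]},
    {"fingers": 0,"slide": [-2.5,0,118],"angular": [0,0,0]},
    {"fingers": 0,"slide": [-2.5,0,118],"angular": [0,0,0]},
    {"fingers": 0,"slide": [-2.5,0,118],"angular": [0,0,0]}
  ]
}}

```text
clock: 28.12
tcp_pos: [0.4224, -0.1839, 0.0441]
orientation: [0.0, 0.051, 0.999, -0.0]
wrist_force: [-0.1, -0.4, 0.1]
finger_gap: 0.0853
grip_force: 0.0
```

{"method": "jog_arm", "body": {
  "moves": [
    {"fingers": 0.5,"slide": [0,0,0],"angular": [0,0,0]},
    {"fingers": 0.5,"slide": [0,0,0],"angular": [0,0,0]},
    {"fingers": 1,"slide": [0,0,0],"angular": [0,0,0]},
    {"fingers": 1,"slide": [0,0,0],"angular": [0,0,0]},
    {"fingers": 1,"slide": [0,0,0],"angular": [0,0,0]},
    {"fingers": 1,"slide": [0,0,0],"angular": [0,0,0]},
    {"fingers": 1,"slide": [0,0,0],"angular": [0,0,0]},
    {"fingers": 1,"slide": [0,0,0],"angular": [0,0,0]}
  ],
  "squeeze": 30
}}

```text
clock: 28.78
tcp_pos: [0.4228, -0.1844, 0.0449]
orientation: [0.001, 0.052, 0.999, -0.0]
wrist_force: [-0.3, 1.5, 6.6]
finger_gap: 0.0514
grip_force: 30.8
```

```bash
python3 go.py .4291 .2195 .160 74.94
```

```text
tcp [ 0.4228 -0.1844  0.0449] slide [  35.2  402.3 -115.4] ang [-0.   0.1  9.1] j6 -0.48 gap 0.0514 F [-0.3  1.5  6.6] t 28.7833
```

{"method": "jog_arm", "body": {
  "moves": [
    {"fingers": 1,"slide": [0,0,-15],"angular": [0,0,0]},
    {"fingers": 1,"slide": [0,0,-45],"angular": [0,0,0]},
    {"fingers": 1,"slide": [0,0,-80],"angular": [0,0,0]},
    {"fingers": 1,"slide": [0,0,-110],"angular": [0,0,0]},
    {"fingers": 1,"slide": [0,0,-118],"angular": [0,0,0]},
    {"fingers": 1,"slide": [1,15,-118],"angular": [0,0,1]},
    {"fingers": 1,"slide": [4,45,-118],"angular": [0,0,2]},
    {"fingers": 1,"slide": [7,80,-118],"angular": [0,0,3]},
    {"fingers": 1,"slide": [10,120,-118],"angular": [0,0,4]},
    {"fingers": 1,"slide": [14,160,-118],"angular": [0,0,5]}
  ]
}}

```text
clock: 29.62
tcp_pos: [0.4241, -0.0224, 0.1611]
orientation: [-0.0, 0.097, 0.995, 0.0]
wrist_force: [0.4, -0.0, -1.6]
finger_gap: 0.0514
grip_force: 32.4
```

```bash
python3 go.py .4291 .2195 .160 74.94
```

```text
tcp [ 0.4241 -0.0224  0.1611] slide [ 41.7 238.3   1.2] ang [ 0. -0.  4.] j6 -0.05 gap 0.0514 F [ 0.4 -0.  -1.6] t 29.6167
```

{"method": "jog_arm", "body": {
  "moves": [
    {"fingers": 1,"slide": [7,40,0],"angular": [0,0,1]},
    {"fingers": 1,"slide": [14,80,0],"angular": [0,0,2]},
    {"fingers": 1,"slide": [21,120,0],"angular": [0,0,3]},
    {"fingers": 1,"slide": [28,160,0],"angular": [0,0,4]},
    {"fingers": 1,"slide": [35,200,0],"angular": [0,0,4]},
    {"fingers": 1,"slide": [40,228,0],"angular": [0,0,4]},
    {"fingers": 1,"slide": [42,238,0],"angular": [0,0,4]},
    {"fingers": 1,"slide": [42,238,0],"angular": [0,0,4]},
    {"fingers": 1,"slide": [42,238,0],"angular": [0,0,4]},
    {"fingers": 1,"slide": [42,238,0],"angular": [0,0,4]}
  ]
}}

```text
clock: 30.45
tcp_pos: [0.4282, 0.2171, 0.1612]
orientation: [-0.0, 0.13, 0.991, -0.001]
wrist_force: [0.4, -0.7, -1.2]
finger_gap: 0.0513
grip_force: 32.5
```

```bash
python3 go.py .4291 .2195 .042 74.94
```

```text
tcp [0.4282 0.2171 0.1612] slide [ -0.4   2.7 119.2] ang [-0.1 -0.   0.1] j6 0.56 gap 0.0513 F [ 0.4 -0.7 -1.2] t 30.45
```

{"method": "jog_arm", "body": {
  "moves": [
    {"fingers": 1,"slide": [0,1,30],"angular": [0,0,0]},
    {"fingers": 1,"slide": [0,1,65],"angular": [0,0,0]},
    {"fingers": 1,"slide": [0,1,95],"angular": [0,0,0]},
    {"fingers": 1,"slide": [0,1,110],"angular": [0,0,0]},
    {"fingers": 1,"slide": [0,1,114],"angular": [0,0,0]},
    {"fingers": 1,"slide": [0,1,117],"angular": [0,0,0]},
    {"fingers": 1,"slide": [0,1,119],"angular": [0,0,0]},
    {"fingers": 1,"slide": [0,1,119],"angular": [0,0,0]},
    {"fingers": 1,"slide": [0,1,119],"angular": [0,0,0]}
  ]
}}

```text
clock: 31.2
tcp_pos: [0.43, 0.2192, 0.0439]
orientation: [0.001, 0.13, 0.991, 0.001]
wrist_force: [-0.1, 0.6, -0.9]
finger_gap: 0.051
grip_force: 32.5
```

{"method": "jog_arm", "body": {
  "moves": [
    {"fingers": 1,"slide": [0,0,1],"angular": [0,0,0]},
    {"fingers": 1,"slide": [0,0,2],"angular": [0,0,0]},
    {"fingers": 1,"slide": [0,0,2],"angular": [0,0,0]},
    {"fingers": 1,"slide": [0,0,2],"angular": [0,0,0]}
  ]
}}

```text
clock: 31.53
tcp_pos: [0.4297, 0.2194, 0.0419]
orientation: [0.001, 0.13, 0.992, 0.0]
wrist_force: [-1.9, -1.1, 6.5]
finger_gap: 0.0513
grip_force: 33.0
```

Released as before, then retreating higher for a last look.

{"method": "jog_arm", "body": {
  "moves": [
    {"fingers": 0.2,"slide": [0,0,0],"angular": [0,0,0]},
    {"fingers": 0,"slide": [0,0,0],"angular": [0,0,0]},
    {"fingers": 0,"slide": [0,0,0],"angular": [0,0,0]},
    {"fingers": 0,"slide": [0,0,0],"angular": [0,0,0]},
    {"fingers": 0,"slide": [0,0,0],"angular": [0,0,0]},
    {"fingers": 0,"slide": [0,0,-30],"angular": [0,0,0]},
    {"fingers": 0,"slide": [0,0,-70],"angular": [0,0,0]},
    {"fingers": 0,"slide": [0,0,-110],"angular": [0,0,0]},
    {"fingers": 0,"slide": [0,0,-150],"angular": [0,0,0]},
    {"fingers": 0,"slide": [0,0,-190],"angular": [0,0,0]}
  ]
}}

```text
clock: 32.37
tcp_pos: [0.4282, 0.2189, 0.2325]
orientation: [-0.0, 0.13, 0.992, -0.0]
wrist_force: [0.7, 0.7, -0.5]
finger_gap: 0.0852
grip_force: 0.0
```

{"method": "jog_arm", "body": {
  "moves": [
    {"fingers": 0,"slide": [-200,0,0],"angular": [0,0,0]},
    {"fingers": 0,"slide": [-200,0,0],"angular": [0,0,0]},
    {"fingers": 0,"slide": [-200,0,0],"angular": [0,0,0]},
    {"fingers": 0,"slide": [-200,0,0],"angular": [0,0,0]},
    {"fingers": 0,"slide": [-200,0,0],"angular": [0,0,0]},
    {"fingers": 0,"slide": [-200,0,0],"angular": [0,0,0]},
    {"fingers": 0,"slide": [-200,0,0],"angular": [0,0,0]},
    {"fingers": 0,"slide": [-200,0,0],"angular": [0,0,0]},
    {"fingers": 0,"slide": [-200,0,0],"angular": [0,0,0]}
  ]
}}

```text
clock: 33.12
tcp_pos: [0.6208, 0.168, 0.2308]
orientation: [-0.0, 0.13, 0.992, -0.0]
wrist_force: [-0.1, -0.6, 0.4]
finger_gap: 0.0855
grip_force: 0.0
```

```bash
python3 - <<'E'
from h import *
p=shot("wrist");cv2.imwrite("pics/w11.png",p["color"][:,:,::-1]);s=shot("side")
u=np.array([.9657,-.2598]);v=np.array([.2598,.9657]);c=np.array([.545,.1883])
for t in("aloe","ball","rosette","columns"):
    a,b=tip_of(t,p),tip_of(t,s)
    for q in (a,b):
        if q:
            P=(p if q is a else s);d=onz(P,q[0]["point"],.010)[:2]-c;print(t,np.round([d@u,d@v],4),round(q[0]["p"],2),np.round(q[0]["point"]))
cv2.imwrite("pics/side1.png",cv2.resize(s["color"][90:240,120:340,::-1],None,fx=3,fy=3))
E
```

```text
aloe [ 0.1195 -0.0004] 0.73 [258. 202.]
aloe [0.1274 0.0061] 0.82 [272. 146.]
ball [ 0.0376 -0.0019] 0.78 [257. 133.]
ball [0.0459 0.0033] 0.79 [244. 151.]
rosette [-0.0407 -0.0008] 0.92 [258.  59.]
rosette [-0.0433  0.0058] 0.87 [211. 156.]
columns [-0.1222  0.0092] 0.66 [182. 159.]
```

View pics/w11.png

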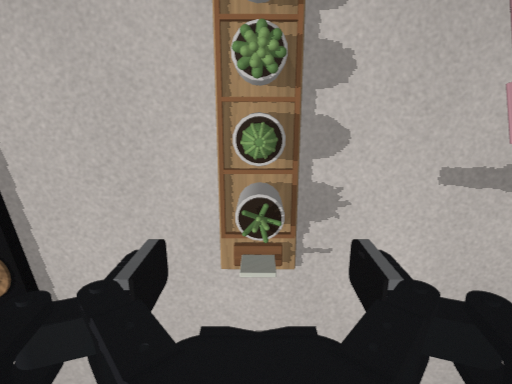

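View pics/side1.png

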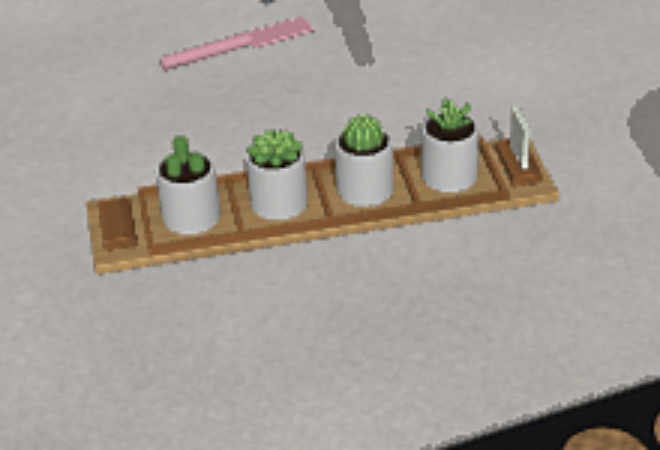

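All four plants stand upright and centred in their cells. Counting from the tag (side crop (518,140)) the order is aloe (450,150), ball (364,165), rosette (276,175), columns (188,185). The gripper is clear of everything.

```bash
python3 -c "
from workcell import *
print(hand_in())"
```

```text
the job is handed in; nothing more can be done
None
```

I moved all four plants into the window tray in their original order (aloe next to the tag, then ball, rosette, columns). The last pictures show them upright, centred and released, and the job is handed in; it returned no verdict.

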